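Transfer a row of cured knives to the bench rack in order

ROBOT

A 6-joint arm with a two-finger parallel gripper is mounted at the origin on the work surface. World frame = base frame: x ahead of the robot, y to its left, z up, the work surface at z = 0. Lengths are in m, angles in rad, forces in N, time in s.
With the tool pointing down it reaches from about 0.3 to 0.775 m from the base axis. Payload 14.6 kg.
Tool frame: the origin (TCP) lies on the mounting face of the last link; the fingertips stand 199 mm ahead of it and the grasp point (between the pads) lies 180 mm ahead of it; z points along the fingers, y is the direction in which the jaws open and shut (so a half turn about z gives the same grasp; the last joint's range is limited). The gripper opens to 94 mm and grips with 3 to 60 N. Pads are 16 mm wide; open, the fingers measure 119 mm over their backs; the gripper's body (75 mm by 177 mm) begins 78 mm behind the grasp point.
Start: joints at [-1.41, 0.3, 1.521, -0, 1.321, -0.067], TCP at [0.124, -0.536, 0.405] pointing down, gripper open.
Joint ranges: [-3.03, 3.03], [-0.79, 2.21], [0.23, 2.52], [-1.04, 4.18], [0, 3.07], [-2.55, 2.55]. Speed limits (rad/s): [2.22, 2.22, 2.57, 3.14, 3.14, 3.14].

INTERFACE

Orientations are given as [roll, pitch, yaw] about the fixed x, y, z axes, in that order (R = Rz(yaw) Ry(pitch) Rx(roll)).
In Python, from station import sensors, vision, job gives the robot as it stands. The module is installed in compiled form; this text tells all that it offers.
- The arm moves only by the tool arm_command, never from a script. Its argument "plan" is one flat list of numbers, 5 for each row, row after row: the closure, from -1 (fully open) to 1 (shut), so that 0 is half open, then the shift along the world's x, y, z scaled (see below), then the turn about the world's z scaled (see below). A call has 1 to 20 rows; each row is the pose to reach, as a shift and turn from the pose commanded when the call began; what a row does not reach only later rows make up. The controller multiplies each number of a shift by 400 mm and each number of a turn by 120 degrees. A row lasts 1/10 s, in which the tool goes at most 50 mm and 8.59 degrees, less where a joint would pass 70% of its speed; a pose out of reach is approached as far as the arm can. A call with a number of a shift or a turn outside -1 to 1 is refused whole. A call with a gripper value outside its range is refused whole. The fingers move at their own pace and stop on an object; "newtons" is the grip in N (left out, the last holds). Time passes only in rows, so rows that repeat a pose let the fingers close. It gives the time, the measured TCP pose, the force and the opening at its end, in the units of the state.
- sensors.get_obs(): the state, without advancing time (a new reading comes with each control period).
- vision.camera(name): name is "scene" or "side" or "wrist"; returns the picture (480x640x3 uint8, blue, green, red); there is no depth.
- vision.camera_params(name): a dict with "intrinsics" (3x3 intrinsics, pixels), "k1" (the pictures are not rectified: a ray, as slopes to the right and down, at radius r is drawn at 1 + k1 r^2 times it, then the intrinsics apply), "rvec" (rotation vector, rad) and "tvec" (3), from world to camera coordinates, as OpenCV has them. Camera axes: x right, y down, z forward; pixel columns grow to the right and rows downward; lengths in m; the calibration is good to about 2 mm. A picture is of the moment at which its call begins: read the wrist's pose just before it. camera_params takes no time and is no camera call; for the wrist camera it gives the pose at the moment of the call.
- job.hand_in(): hands the job in, once; it reports no verdict.
Trained networks look in the newest picture that a camera, given by its name, has taken for a name from the list of things; names that differ only in an ending like _2 or _b are one class to them, and where a whole thing is asked for, a point or a joint stands for the part that bears it (a point fixed in the world has none). Each returns a list of dicts, best first, with "confidence" (0 to 1); they miss things now and then, are a little off and sometimes report something else, mostly with a low value. They report only what shows in the picture. A call takes as long as a camera call. They do not tell look-alikes from the thing itself.
- vision.search_frame(name, camera): "at" ([row, column] in pixels, amid what is visible of it).
- vision.silhouettes(name, camera): "mask" (480x640 bool, what is visible of it) and "at" ([row, column] in pixels, amid what is visible of it).
- vision.pinpoint(name, camera): "at" ([row, column] in pixels: a listed point, or the origin of a listed thing).
The state is a dict: "time_s": time; "qpos": joint angles; "joint_vel": joint speeds; "tau": joint torques, N m; "ee_pos": TCP position; "eef_rot": TCP orientation; "force": force on the tool from outside, world axes, zero at the start; "moment": the same for the moment, N m; "grip_width": finger opening in m.
Only numpy, scipy, OpenCV 4.12 (cv2) and the standard library are available. Lean on these libraries where they do the work, as an engineer would, in place of code of your own. Each camera call takes 0.05 s, during which the arm holds its last target.

TASK

The glue in these four knife handles has set: move the knives from the wooden curing rack to the empty grey rack beside it, keeping them in the same order along the row as they lie now, so that the first one glued is still the first one sharpened. Lay each one as it lies now, one to a place, handle end between the comb teeth towards the robot, blade flat on the front rail and pointing away. Do not drop a knife on the bench, and leave the tin, stone and mallet where they are.

Things in the scene. Friction and masses are not known exactly. Their poses are not given: they have to be found in the camera images.
- knife_paring: Smallest knife: pointed blade 95 x 25 mm; handle 100 long, 26 wide (24 at the grip), 75 g. Pale wooden handle 24 thick, dark blade 2.5 thick, lying flat. Origin: the grip point, on the handle's axis 16 behind its ferrule end, 12 above its underside; the balance lies up to 45 further on. x: to the blade's tip; y: across, away from the edge; z: up.
- knife_slicing: Long narrow knife: blade 160 x 27 mm; handle 114 long, 28 wide (26 at the grip), 115 g. Pale wooden handle 24 thick, dark blade 2.5 thick, lying flat. Origin: the grip point, on the handle's axis 16 behind its ferrule end, 12 above its underside; the balance lies up to 45 further on. x: to the blade's tip; y: across, away from the edge; z: up.
- knife_vegetable: Broad square-ended knife: blade 145 x 48 mm; handle 114 long, 30 wide (28 at the grip), 155 g. Pale wooden handle 24 thick, dark blade 2.5 thick, lying flat. Origin: the grip point, on the handle's axis 16 behind its ferrule end, 12 above its underside; the balance lies up to 45 further on. x: to the blade's tip; y: across, away from the edge; z: up.
- knife_butcher: Big curved pointed knife: blade 165 x 45 mm; handle 120 long, 33 wide (31 at the grip), 160 g. Pale wooden handle 24 thick, dark blade 2.5 thick, lying flat. Origin: the grip point, on the handle's axis 16 behind its ferrule end, 12 above its underside; the balance lies up to 45 further on. x: to the blade's tip; y: across, away from the edge; z: up.
- curing_rack: Wooden rack, fixed, 276 mm long, holding the knives: handles in its comb rail, blades on its flat front rail (24 wide). Origin: on the bench under the middle of the front rail; x away from the robot, y along the rails. Comb rail at x = -143, 22 thick: 5 teeth 12 wide, 22 high leave 4 places 54 wide at y = -99, -33, 33, 99. Places' floor 42, front rail 52 high; a knife's origin lies at x = -78, z = 54.
- bench_rack: Grey steel rack, white teeth, fixed, empty, of the same make and facing the same way within 4 degrees; front rail 24 wide. Origin: on the bench under the middle of the front rail; x away from the robot, y along the rails. Comb rail at x = -143, 22 thick: 5 teeth 12 wide, 22 high leave 4 places 54 wide at y = -99, -33, 33, 99. Places' floor 50, front rail 60 high; a knife's origin is to lie at x = -78, z = 62.
- wax_tin: Bystander: round metal tin with a brass lid, 75 across, 56 high (mm). Origin: centre of its underside.
- whetstone: Bystander: two-layer sharpening stone on a wooden base, 200 by 70, 36 high (mm), long side along x. Origin: centre of its underside.
- mallet: Bystander: wooden mallet lying down, head 85 x 130 x 60 (mm), handle 200 long towards -x. Origin: on the bench, 78 from the head's near face along the handle; x: towards the head.
Not all that is in view belongs to the job. What is shaped like the knife_paring but orange or pink is not meant.

How it is judged:
At the end, for the whole second after the job is handed in: Each knife rests on the grey rack in the same place of the row as it had on the wooden one: handle down between the teeth (height within 5 mm), level (0.12 rad), in line with the rack (0.2 rad), pointing away from the robot, within 22 mm lengthwise of x = -78 mm, released and still (x of knife_paring in the frame of bench_rack between -0.1 and -0.056 m and z of knife_paring in the frame of bench_rack between 0.057 and 0.067 m and distance of knife_paring from where it was at the start of the episode between 0.28 and 0.345 m and angle between each of knife_paring, knife_slicing, knife_vegetable, knife_butcher's own z axis and vertical below 0.12 rad and angle between the x axis of each of knife_paring, knife_slicing, knife_vegetable, knife_butcher and the x axis of bench_rack, either way round below 0.2 rad and x of bench_rack in the frame of knife_paring above 0.03 m and linear speed of each of knife_paring, knife_slicing, knife_vegetable, knife_butcher below 0.02 m/s and angular speed of each of knife_paring, knife_slicing, knife_vegetable, knife_butcher below 0.2 rad/s and x of knife_slicing in the frame of bench_rack between -0.1 and -0.056 m and z of knife_slicing in the frame of bench_rack between 0.057 and 0.067 m and distance of knife_slicing from where it was at the start of the episode between 0.28 and 0.345 m and x of bench_rack in the frame of knife_slicing above 0.03 m and x of knife_vegetable in the frame of bench_rack between -0.1 and -0.056 m and z of knife_vegetable in the frame of bench_rack between 0.057 and 0.067 m and distance of knife_vegetable from where it was at the start of the episode between 0.28 and 0.345 m and x of bench_rack in the frame of knife_vegetable above 0.03 m and x of knife_butcher in the frame of bench_rack between -0.1 and -0.056 m and z of knife_butcher in the frame of bench_rack between 0.057 and 0.067 m and distance of knife_butcher from where it was at the start of the episode between 0.28 and 0.345 m and x of bench_rack in the frame of knife_butcher above 0.03 m); the robot touches nothing.
It fails at once if a knife falls to the bench (height (world z) of any of knife_paring, knife_slicing, knife_vegetable, knife_butcher below 0.035 m).
It fails at once if a bystander is pushed more than 30 mm (distance of any of wax_tin, whetstone, mallet from where it was at the start of the episode above 0.03 m).
It also fails if it takes over 99 s, if anything falls off the work surface, if the arm or the gripper's body presses on something with over 40 N, if the wrist force passes 120 N, or if a joint passes its speed limit or range.

## Working session

There is one attempt and no reset: what is moved stays moved. The work goes in short steps, Python scripts to look and compute and a tool call to move; the robot and the scene stay as the last step left them, time stands still between calls to the robot, and variables do not carry over. Pictures are saved under pics/ and viewed, and the job is handed in when it is done.

Besides the shell and the picture viewer there is one more tool, called after "Request:" as name(argument=value, ...), one argument or row to a line, values as JSON. arm_command: Moves the arm, as the interface text tells. Its arguments: {"type":"object","properties":{"plan":{"type":"array"},"newtons":{"type":"number"}},"required":["plan"]}

```bash
mkdir -p pics; python3 - <<'E'
from station import sensors, vision
import cv2, numpy as np
o=sensors.get_obs()
for k,v in o.items(): print(k,np.round(v,4))
for c in ("scene","side","wrist"):
    im=vision.camera(c); cv2.imwrite(f"pics/{c}0.png",im)
    p=vision.camera_params(c)
    print(c,{k:np.round(v,4).tolist() for k,v in p.items()})
    for n in ("knife_paring","knife_slicing","knife_vegetable","knife_butcher","curing_rack","bench_rack","wax_tin","whetstone","mallet"):
        print(c,n,[(np.round(d["at"],1).tolist(),round(d["confidence"],2)) for d in vision.pinpoint(n,c)])
E
```

```text
time_s 0.0
qpos [-1.4096  0.3005  1.5216  0.      1.3207 -0.0666]
joint_vel [-0.0002 -0.0008  0.0006 -0.002   0.0002  0.0002]
tau [-8.00000e-04 -5.31809e+01 -3.52741e+01  7.09000e-02  2.44000e-02
 -1.00000e-04]
ee_pos [ 0.1242 -0.5358  0.4041]
eef_rot [-3.1405e+00 -1.0000e-04  2.2780e-01]
force [-0.3909  0.1713 -0.1031]
moment [-0.0206  0.0055 -0.0058]
grip_width 0.094
scene {'intrinsics': [[490.5339, 0.0, 323.3861], [0.0, 490.5339, 250.6168], [0.0, 0.0, 1.0]], 'k1': -0.0641, 'rvec': [1.0301, 2.6168, -0.7981], 'tvec': [0.3837, -0.2229, 1.5434]}
scene knife_paring [([290.6, 472.6], 0.97), ([324.0, 385.5], 0.91), ([307.0, 241.9], 0.79), ([169.9, 325.2], 0.61), ([428.3, 347.4], 0.59)]
scene knife_slicing []
scene knife_vegetable [([306.4, 364.7], 0.75)]
scene knife_butcher [([283.1, 350.1], 0.69)]
scene curing_rack [([340.7, 352.0], 0.68)]
scene bench_rack [([261.0, 274.3], 0.66)]
scene wax_tin [([362.9, 507.4], 0.93)]
scene whetstone [([408.2, 445.3], 0.59), ([324.9, 381.7], 0.49)]
scene mallet [([169.5, 223.2], 0.56)]
side {'intrinsics': [[529.6343, 0.0, 309.8453], [0.0, 529.6343, 232
[... 268 characters left out ...]
([177.8, 299.7], 0.82)]
side knife_vegetable [([195.6, 304.6], 0.73)]
side knife_butcher [([207.5, 307.3], 0.85)]
side curing_rack [([201.7, 325.2], 0.78), ([154.7, 243.7], 0.42)]
side bench_rack [([266.4, 343.4], 0.96)]
side wax_tin [([154.5, 247.7], 0.73)]
side whetstone [([157.8, 298.6], 0.57)]
side mallet [([382.5, 341.1], 0.64)]
wrist {'intrinsics': [[417.4752, 0.0, 327.4993], [0.0, 417.4752, 236.7051], [0.0, 0.0, 1.0]], 'k1': -0.0692, 'rvec': [-2.314, 1.8389, 0.2085], 'tvec': [-0.5502, -0.0231, 0.3889]}
wrist knife_paring []
wrist knife_slicing []
wrist knife_vegetable []
wrist knife_butcher []
wrist curing_rack []
wrist bench_rack []
wrist wax_tin []
wrist whetstone []
wrist mallet []
```

View pics/scene0.png

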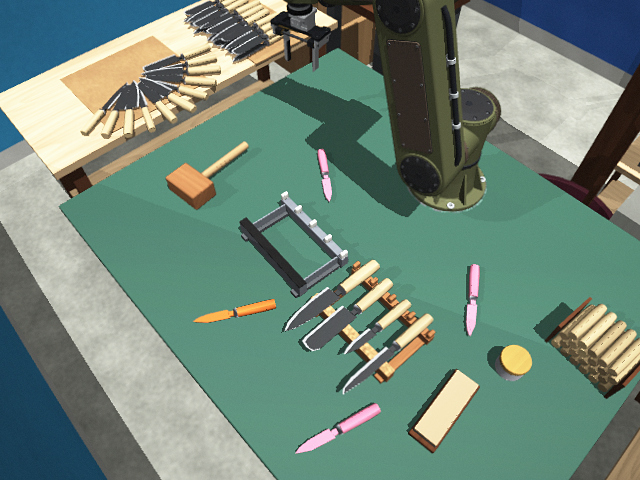

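View pics/side0.png

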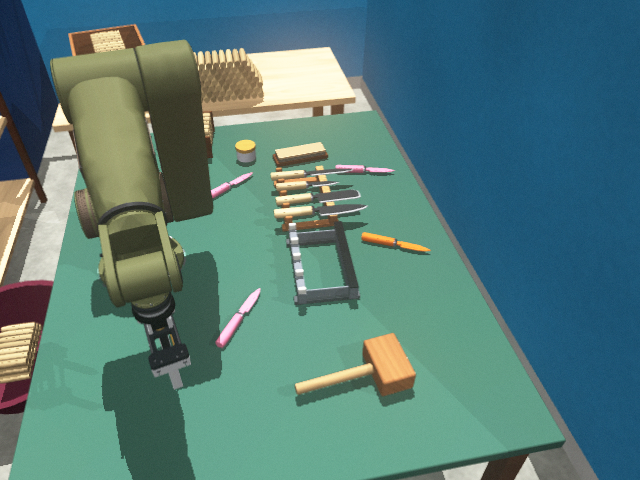

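View pics/wrist0.png

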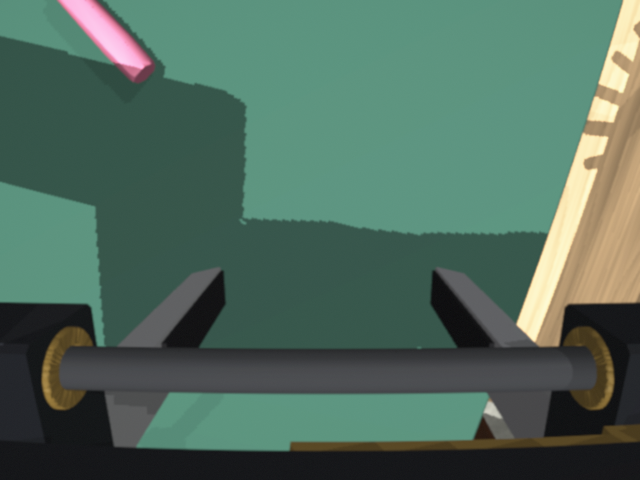

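The scene camera shows the wooden rack with four knives. From the grey rack outwards these are butcher (grip about col 340, row 288), vegetable (365, 306), paring (385, 324) and slicing (~415, 340).

Possible look-alikes for the paring knife:
- orange knife, (241, 307)
- pink knife, (325, 170)
- pink knife, (472, 290)
- pink knife, (347, 428)

The real paring knife is the pale-handled one at (385, 324) on the rack. I'll check it in a close crop.

```bash
cat > h.py <<'E'
import numpy as np, cv2
from station import sensors, vision
def P(c):
    p=vision.camera_params(c); return tuple(np.array(p[k],float) if k!='k1' else np.array([p[k],0,0,0],float) for k in('intrinsics','k1','rvec','tvec'))
def proj(par,X):
    K,d,r,t=par; return cv2.projectPoints(np.asarray(X,float).reshape(-1,1,3),r,t,K,d)[0].reshape(-1,2)
def ray(par,uv):
    K,d,r,t=par; n=cv2.undistortPoints(np.asarray(uv,float).reshape(-1,1,2),K,d).reshape(-1,2)
    R=cv2.Rodrigues(r)[0]; C=-R.T@t.reshape(3); D=np.c_[n,np.ones(len(n))]@R; return C,D
def plane(par,uv,z):
    C,D=ray(par,uv); return C+D*((z-C[2])/D[:,2])[:,None]
E
python3 - <<'E'
from h import *
s=cv2.imread("pics/scene0.png"); d=cv2.imread("pics/side0.png")
cv2.imwrite("pics/c1.png",cv2.resize(s[180:400,230:490],None,fx=3,fy=2.7,interpolation=3)[:600,:800])
cv2.imwrite("pics/c2.png",cv2.resize(d[150:310,250:410],None,fx=3.75,fy=3.75,interpolation=3))
ps,pd=P("scene"),P("side")
for n,uv,z in [("butch",(350.1,283.1),.054),("veg",(364.7,306.4),.054),("par",(385.5,324),.054),("curing",(352,340.7),0),("bench",(274.3,261),0)]: print(n,plane(ps,[uv],z).round(4))
for n,uv,z in [("butch",(307.3,207.5),.054),("veg",(304.6,195.6),.054),("par",(299.9,183.7),.054),("slic",(299.7,177.8),.054),("curing",(325.2,201.7),0),("bench",(343.4,266.4),0)]: print(n,plane(pd,[uv],z).round(4))
E
```

```text
butch [[0.5081 0.0831 0.054 ]]
veg [[0.5289 0.1562 0.054 ]]
par [[0.5263 0.2253 0.054 ]]
curing [[0.5991 0.1855 0.    ]]
bench [[ 0.589  -0.1325  0.    ]]
butch [[0.5267 0.0935 0.054 ]]
veg [[0.5295 0.1558 0.054 ]]
par [[0.5258 0.2228 0.054 ]]
slic [[0.5311 0.256  0.054 ]]
curing [[0.6045 0.1764 0.    ]]
bench [[ 0.5927 -0.1347  0.    ]]
```

View pics/c1.png

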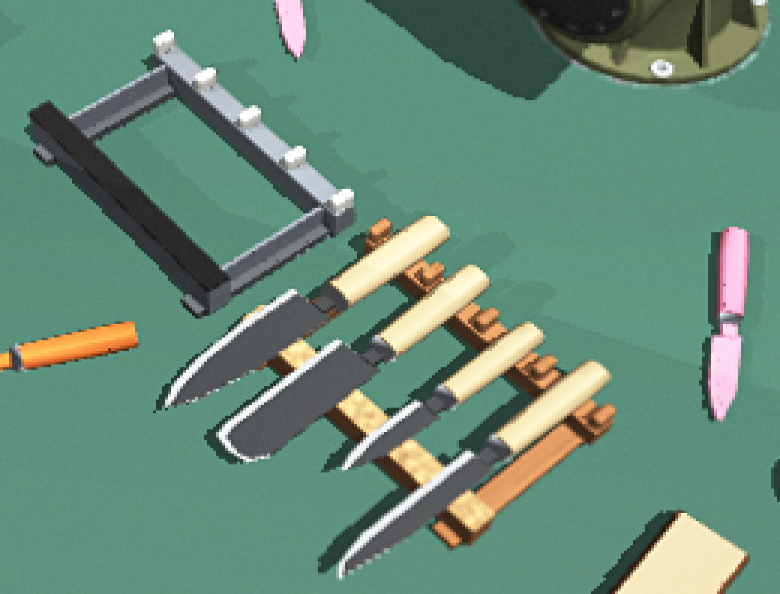

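View pics/c2.png

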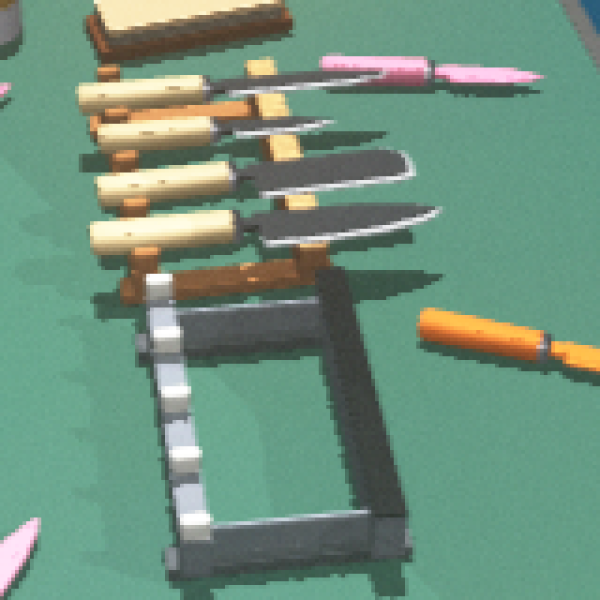

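```bash
python3 - <<'E'
from h import *
K,d,r,t=P("wrist"); R=cv2.Rodrigues(r)[0]; C=-R.T@t.reshape(3); o=sensors.get_obs()
from scipy.spatial.transform import Rotation as Ro
T=Ro.from_euler('xyz',o['eef_rot']).as_matrix()
print(C, T.T@(C-o['ee_pos']), T.T@R[2], R[0],R[2])
E
```

```text
[ 0.18764711 -0.52085876  0.38475526] [ 0.06518303 -0.00021281  0.01988728] [-0.22530469  0.0011626   0.97428766] [ 0.22596132 -0.97413556  0.00118343] [-0.21925115 -0.05204129 -0.97427955]
```

Request:
arm_command(
  plan=[-1, 0.6, 1, 0.12, -0.109, -1, 0.6, 1, 0.12, -0.109, -1, 0.6, 1, 0.12, -0.109, -1, 0.6, 1, 0.12, -0.109, -1, 0.6, 1, 0.12, -0.109, -1, 0.6, 1, 0.12, -0.109, -1, 0.6, 1, 0.12, -0.109, -1, 0.6, 1, 0.12, -0.109, -1, 0.6, 1, 0.12, -0.109, -1, 0.6, 1, 0.12, -0.109, -1, 0.6, 1, 0.12, -0.109],
  newtons=50,
)

```text
time_s: 2.6
ee_pos: [0.3649, -0.134, 0.453]
eef_rot: [3.141, -0.001, 0.003]
force: [0.9, -0.8, 0.2]
grip_width: 0.0938
```

Request:
arm_command(
  plan=[-1, 0.275, 0.4, 0, 0, -1, 0.275, 0.4, 0, 0, -1, 0.275, 0.4, 0, 0, -1, 0.275, 0.4, 0, 0, -1, 0.275, 0.4, 0, 0, -1, 0.275, 0.4, 0, 0, -1, 0.275, 0.4, 0, 0],
)

```text
time_s: 3.3
ee_pos: [0.4738, 0.0229, 0.4526]
eef_rot: [3.141, 0.0, -0.002]
force: [-0.0, -0.3, 0.7]
grip_width: 0.0939
```

```bash
python3 - <<'E'
from h import *
o=sensors.get_obs(); print(o['time_s'],o['ee_pos'],o['eef_rot'],o['force'],o['joint_vel'].round(3) if hasattr(o['joint_vel'],'round') else o['joint_vel'])
np.save('w1par.npy',np.array(P("wrist"),dtype=object),allow_pickle=True)
im=vision.camera("wrist"); cv2.imwrite("pics/w1.png",im)
par=P("wrist")
for n in ("knife_paring","knife_slicing","knife_vegetable","knife_butcher","curing_rack","bench_rack"):
    for e in vision.pinpoint(n,"wrist"):
        uv=[e["at"][::-1]]; print(n,np.round(e["at"],1),round(e["confidence"],2),plane(par,uv,.054 if 'kn' in n else 0).round(4))
E
```

```text
3.3 [0.47380765 0.022901   0.45260771] [ 3.14141327e+00  2.17177035e-04 -1.89145026e-03] [-0.04159326 -0.26240657  0.73954668] [-0.005 -0.01  -0.001  0.001  0.001  0.008]
knife_paring [154.6 114.8] 0.96 [[0.5285 0.2159 0.054 ]]
knife_slicing [153.1  51.3] 0.94 [[0.531  0.2769 0.054 ]]
knife_vegetable [150.8 189.7] 0.63 [[0.5309 0.1463 0.054 ]]
knife_butcher [163.7 265.7] 0.78 [[0.5189 0.0781 0.054 ]]
curing_rack [ 73.1 171.7] 0.89 [[0.6064 0.1773 0.    ]]
bench_rack [ 81.6 486.4] 0.7 [[ 0.5976 -0.1365  0.    ]]
```

View pics/w1.png

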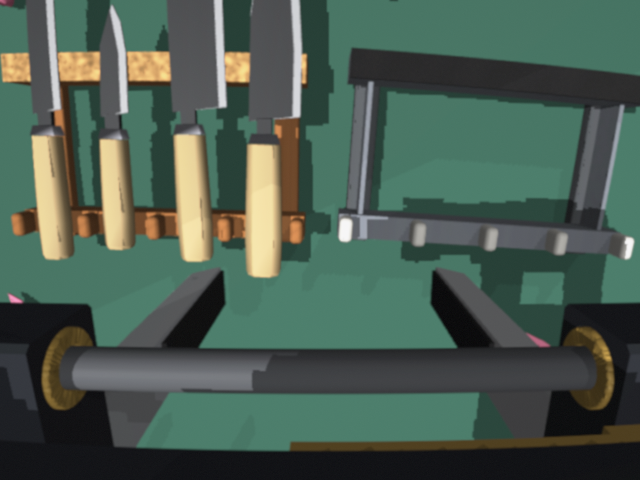

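```bash
python3 - <<'E'
import cv2
s=cv2.imread("pics/w1.png")
def z(n,r0,r1,c0,c1,f):
    im=cv2.resize(s[r0:r1,c0:c1],None,fx=f,fy=f,interpolation=cv2.INTER_CUBIC)
    for c in range(c0//20*20+20,c1,20):
        cv2.putText(im,str(c),(int((c-c0)*f),10),0,.35,(0,255,255)); cv2.line(im,(int((c-c0)*f),12),(int((c-c0)*f),18),(0,255,255))
    for r in range(r0//20*20+20,r1,20):
        cv2.putText(im,str(r),(0,int((r-r0)*f)),0,.35,(0,255,255))
    cv2.imwrite(f"pics/{n}.png",im)
z("z1",30,270,340,640,2.6); z("z2",40,290,0,310,2.4)
E
```

```text
(no output)
```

View pics/z1.png

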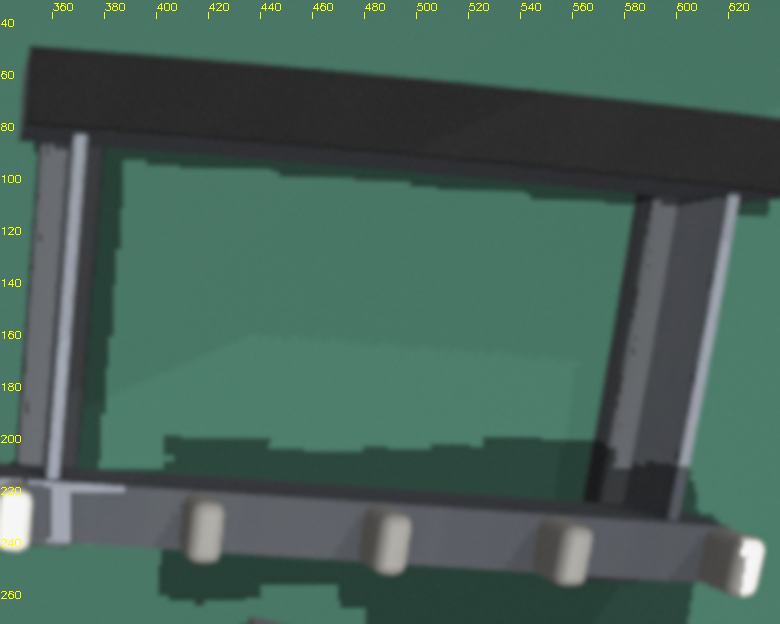

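View pics/z2.png

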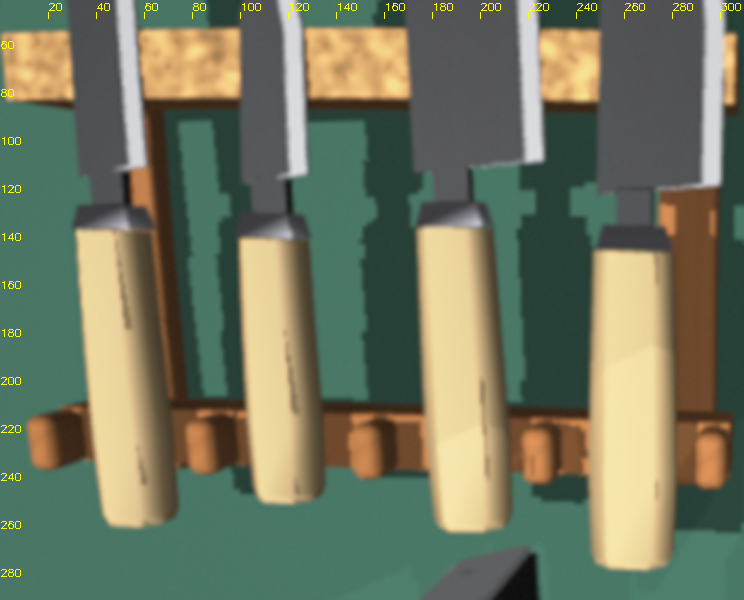

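```bash
python3 - <<'E'
from h import *
from scipy.optimize import least_squares
par=P("wrist")
def fit(pts,X,guess):
    pts=np.array(pts);X=np.array(X,float)/1000
    def tr(p):
        c,s=np.cos(p[2]),np.sin(p[2]); return np.c_[p[0]+c*X[:,0]-s*X[:,1],p[1]+s*X[:,0]+c*X[:,1],X[:,2]]
    r=least_squares(lambda p:(proj(par,tr(p))-pts).ravel(),guess)
    return r.x, r.fun.reshape(-1,2).round(1)
f=lambda L:[(340+a/2.6,30+b/2.6) for a,b in L]
x,res=fit(f([(16,521),(208,530),(392,544),(573,556),(747,567),(30,46)]),[(-143,132,72),(-143,66,72),(-143,0,72),(-143,-66,72),(-143,-132,72),(12,138,60)],[.59,-.13,-.05])
print("bench",x,np.degrees(x[2]));print(res)
B=x
g=lambda L:[(a/2.4,40+b/2.4) for a,b in L]
x,res=fit(g([(43,442),(205,446),(373,450),(540,454),(711,460)]),[(-143,y,64) for y in (132,66,0,-66,-132)],[.6,.177,0])
print("curing",x,np.degrees(x[2]));print(res)
A=x
# knives: wood front centre, butt centre, ferrule front
kn={"slicing":((115,230),(141,522),(113,205)),"paring":((273,238),(289,500),(273,214)),"vegetable":((455,227),(472,530),(454,203)),"butcher":((632,250),(632,566),(634,226))}
c=lambda t,v:np.array([[np.cos(t),-np.sin(t)],[np.sin(t),np.cos(t)]])@v
for (n,p),y in zip(kn.items(),(99,33,-33,-99)):
    q=plane(par,g(p),.060); e=q[0]-q[1]; yaw=np.arctan2(e[1],e[0]); u=e/np.linalg.norm(e)
    o=q[2]-.016*u
    nom=A[:2]+c(A[2],[-.078,y/1000]); tgt=B[:2]+c(B[2],[-.078,y/1000])
    print(n,"len",np.linalg.norm(q[2]-q[1]).round(4),"org",o.round(4),"yaw",yaw.round(3),"nominal",nom.round(4),"place",tgt.round(4), "d",(tgt-nom).round(4),np.hypot(*(tgt-o[:2])))
E
```

```text
bench [ 0.59589376 -0.13323692 -0.06594777] -3.778528644411727
[[-0.8 -0.3]
 [-0.7  0.9]
 [ 0.8  0.2]
 [ 1.   0.1]
 [ 0.4  0.2]
 [-0.5 -0.8]]
curing [ 0.60570868  0.17808796 -0.0286449 ] -1.6412319650892744
[[ 0.1 -0. ]
 [-1.  -0. ]
 [-1.5  0.1]
 [ 0.4  0.3]
 [ 1.9 -0.2]]
slicing len 0.1229 org [0.5398 0.2756 0.06  ] yaw -0.049 nominal [0.5306 0.2793] place [ 0.5246 -0.0293] d [-0.006  -0.3086] 0.30530015718920267
paring len 0.109 org [0.535  0.2134 0.06  ] yaw -0.046 nominal [0.5287 0.2133] place [ 0.5202 -0.0952] d [-0.0084 -0.3085] 0.30893778739614225
vegetable len 0.1237 org [0.5378 0.1446 0.06  ] yaw -0.013 nominal [0.5268 0.1473] place [ 0.5159 -0.161 ] d [-0.0109 -0.3084] 0.3064264302002158
butcher len 0.1296 org [0.529  0.0794 0.06  ] yaw -0.034 nominal [0.5249 0.0814] place [ 0.5115 -0.2269] d [-0.0134 -0.3082] 0.3067375343954099
```

Request:
arm_command(
  plan=[0, 0.114, 0.139, -0.35, -0.016, 0, 0.114, 0.139, -0.35, -0.016, 0, 0.114, 0.139, -0.35, -0.016, 0, 0.114, 0.139, -0.35, -0.016, 0, 0.114, 0.139, -0.35, -0.016, 0, 0.114, 0.139, -0.35, -0.016],
  newtons=50,
)

```text
time_s: 4.25
ee_pos: [0.5199, 0.0793, 0.3147]
eef_rot: [-3.141, -0.003, -0.034]
force: [0.1, 0.1, 0.4]
grip_width: 0.0498
```

```bash
python3 - <<'E'
from h import *
o=sensors.get_obs(); print(o['time_s'],o['ee_pos'],o['eef_rot'],o['grip_width'])
im=vision.camera("wrist"); par=P("wrist")
# draw projected grasp point
for z,c in ((.066,(0,0,255)),(.054,(255,0,0))):
    u=proj(par,[[o['ee_pos'][0],o['ee_pos'][1],z]])[0]; print(u); cv2.circle(im,tuple(int(a) for a in u),3,c,-1)
for n in ("knife_vegetable","knife_butcher"):
    for e in vision.pinpoint(n,"wrist"):
        uv=[e["at"][::-1]]; print(n,np.round(e["at"],1),round(e["confidence"],2),plane(par,uv,.054).round(4))
cv2.imwrite("pics/w2.png",im)
E
```

```text
4.25 [0.51988236 0.07929651 0.31470712] [-3.14140755e+00 -2.50288807e-03 -3.43079970e-02] 0.049765712612460516
[327.52433845 258.91416389]
[327.50975755 253.42652672]
knife_vegetable [240.1 214.2] 0.89 [[0.5304 0.1466 0.054 ]]
knife_butcher [255. 326.] 0.59 [[0.5189 0.0802 0.054 ]]
```

View pics/w2.png

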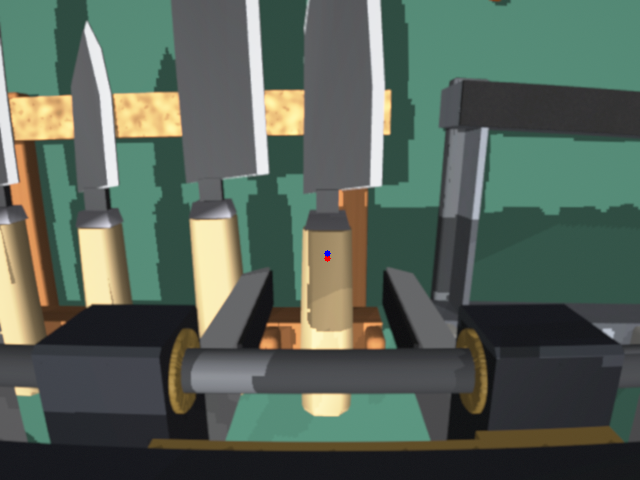

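The grasp point (327, 256) lies on the butcher's handle just behind its ferrule, centred between the fingers, so I'm descending, gripping and lifting.

Request:
arm_command(
  plan=[0, 0, 0, -0.1, 0, 0, 0, 0, -0.16, 0, 0, 0, 0, -0.1975, 0, 0, 0, 0, -0.1975, 0, 0, 0, 0, -0.1975, 0, 1, 0, 0, -0.1975, 0, 1, 0, 0, -0.1975, 0, 1, 0, 0, -0.1975, 0, 1, 0, 0, -0.1975, 0, 1, 0, 0, -0.1975, 0, 1, 0, 0, -0.1975, 0, 1, 0, 0, -0.17, 0, 1, 0, 0, -0.12, 0, 1, 0, 0, 0, 0, 1, 0, 0, 0.06, 0, 1, 0, 0, 0.06, 0, 1, 0, 0, 0.06, 0],
  newtons=50,
)

```text
time_s: 6.1
ee_pos: [0.5195, 0.0798, 0.3366]
eef_rot: [-3.142, -0.0, -0.034]
force: [0.6, 0.2, -2.7]
grip_width: 0.0303
```

```bash
python3 - <<'E'
from h import *
o=sensors.get_obs(); print(o['time_s'],o['ee_pos'],o['eef_rot'],o['grip_width'],o['force'])
im=vision.camera("wrist"); par=P("wrist")
i2=vision.camera("side")
cv2.imwrite("pics/w3.png",np.hstack([cv2.resize(im,(400,300)),cv2.resize(i2[110:320,220:500],(400,300))]))
E
```

```text
6.1 [0.51952892 0.0798119  0.33659242] [-3.14152855e+00 -1.17328787e-04 -3.39708004e-02] 0.03026867412678666 [ 0.56873681  0.1882088  -2.7095949 ]
```

View pics/w3.png

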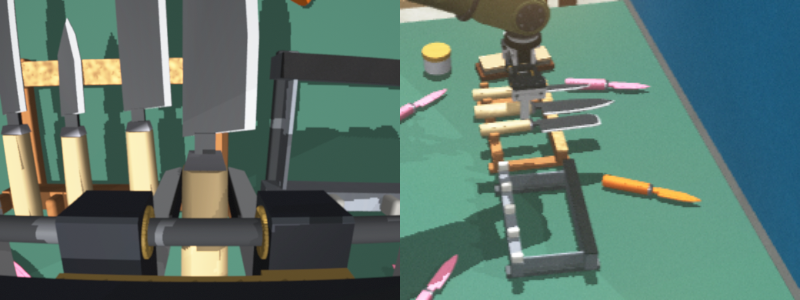

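Request:
arm_command(
  plan=[1, -0.02, -0.766, 0, -0.0153, 1, -0.02, -0.766, 0, -0.0153, 1, -0.02, -0.766, 0, -0.0153, 1, -0.02, -0.766, 0, -0.0153, 1, -0.02, -0.766, 0, -0.0153, 1, -0.02, -0.766, 0, -0.0153, 1, -0.02, -0.766, 0, -0.0153, 1, -0.02, -0.766, -0.09, -0.0153, 1, -0.02, -0.766, -0.09, -0.0153, 1, -0.02, -0.766, -0.09, -0.0153, 1, -0.02, -0.766, -0.09, -0.0153],
)

```text
time_s: 7.3
ee_pos: [0.5122, -0.2261, 0.3017]
eef_rot: [3.141, -0.001, -0.065]
force: [0.9, 0.7, -1.3]
grip_width: 0.0301
```

```bash
python3 - <<'E'
from h import *
o=sensors.get_obs(); print(o['time_s'],o['ee_pos'],o['eef_rot'],o['grip_width'],o['force'])
im=vision.camera("wrist"); par=P("wrist")
B=np.array([0.5959,-0.1332,-0.066]);c,s=np.cos(B[2]),np.sin(B[2])
for y in (132,66,0,-66,-132):
  for x,z in ((-143,72),(-132,72),(-154,72),(12,60),(-12,60)):
    X=B[:2]+np.array([c*x-s*y,s*x+c*y])/1000
    u=proj(par,[[*X,z/1000]])[0]
    if abs(u).max()<2000: cv2.circle(im,tuple(int(a) for a in u),3,(0,0,255),1)
i2=vision.camera("side")
cv2.imwrite("pics/w4.png",np.hstack([im,i2])[:, :640]);cv2.imwrite("pics/s4.png",cv2.resize(i2[150:350,230:480],None,fx=3,fy=3))
E
```

```text
7.3 [ 0.51216839 -0.2261101   0.30168147] [ 3.14125903e+00 -8.18081476e-04 -6.51651638e-02] 0.03013167498739612 [ 0.94869894  0.67469671 -1.30076654]
```

View pics/w4.png

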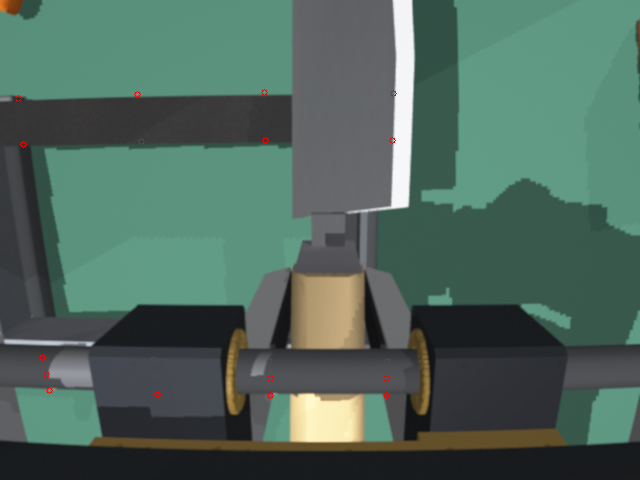

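View pics/s4.png

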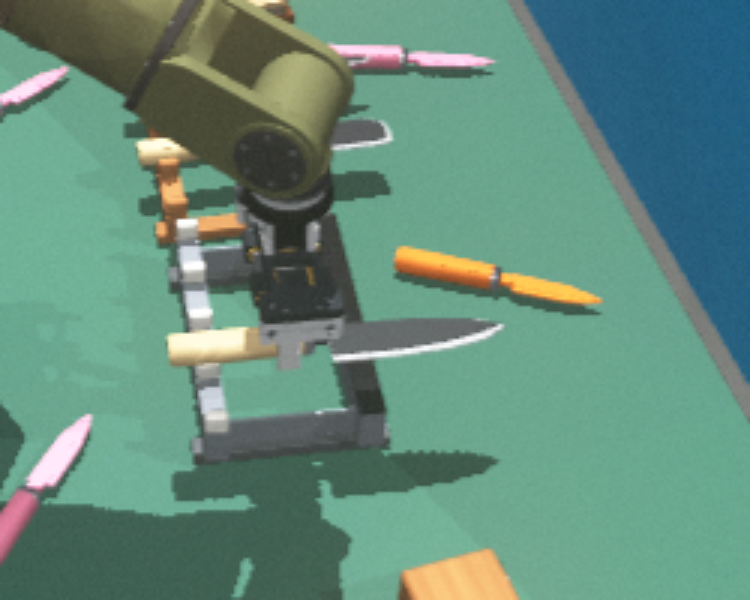

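Request:
arm_command(
  plan=[1, 0, 0, -0.06, 0, 1, 0, 0, -0.11, 0, 1, 0, 0, -0.135, 0, 1, 0, 0, -0.145, 0, 1, 0, 0, -0.145, 0, 1, 0, 0, -0.145, 0, 1, 0, 0, -0.145, 0],
)

```text
time_s: 8.1
ee_pos: [0.512, -0.2266, 0.2433]
eef_rot: [3.141, -0.001, -0.066]
force: [-0.3, 0.7, -1.9]
grip_width: 0.0303
```

Request:
arm_command(
  plan=[1, 0, 0, -0.004, 0, 1, 0, 0, -0.004, 0, 1, 0, 0, -0.004, 0],
)

```text
time_s: 8.4
ee_pos: [0.512, -0.2266, 0.2426]
eef_rot: [3.141, -0.001, -0.066]
force: [-4.9, 2.4, 12.9]
grip_width: 0.03
```

Contact made (12.9 N upwards), so I'm opening a little and backing off straight up.

Request:
arm_command(
  plan=[0, 0, 0, 0, 0, 0, 0, 0, 0, 0, 0, 0, 0, 0, 0, 0, 0, 0, 0, 0, 0, 0, 0, 0.06, 0, 0, 0, 0, 0.15, 0, 0, 0, 0, 0.28, 0, 0, 0, 0, 0.28, 0, 0, 0, 0, 0.28, 0],
)

```text
time_s: 9.3
ee_pos: [0.5118, -0.2266, 0.354]
eef_rot: [3.141, -0.002, -0.066]
force: [-0.4, 0.2, -0.7]
grip_width: 0.0472
```

```bash
python3 - <<'E'
from h import *
o=sensors.get_obs(); print(o['time_s'],o['ee_pos'],o['eef_rot'],o['grip_width'],o['force'])
im=vision.camera("wrist"); par=P("wrist"); i2=vision.camera("side")
for n in ("knife_butcher",):
    for e in vision.pinpoint(n,"wrist"):
        print(n,np.round(e["at"],1),round(e["confidence"],2),plane(par,[e["at"][::-1]],.062).round(4))
cv2.imwrite("pics/w5.png",im);cv2.imwrite("pics/s5.png",cv2.resize(i2[150:350,230:480],None,fx=3,fy=3))
E
```

```text
9.3 [ 0.51176951 -0.22657213  0.35399042] [ 3.14066585e+00 -2.09882953e-03 -6.60376096e-02] 0.04718535433201348 [-0.39683247  0.2454997  -0.71256126]
knife_butcher [241.4 328. ] 0.59 [[ 0.5109 -0.2268  0.062 ]]
```

View pics/w5.png

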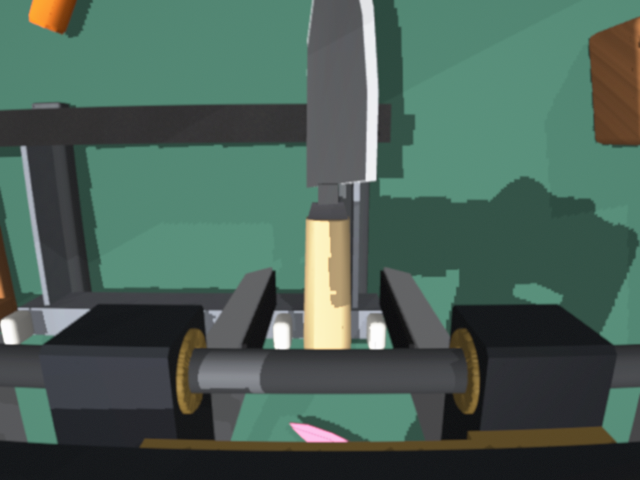

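View pics/s5.png

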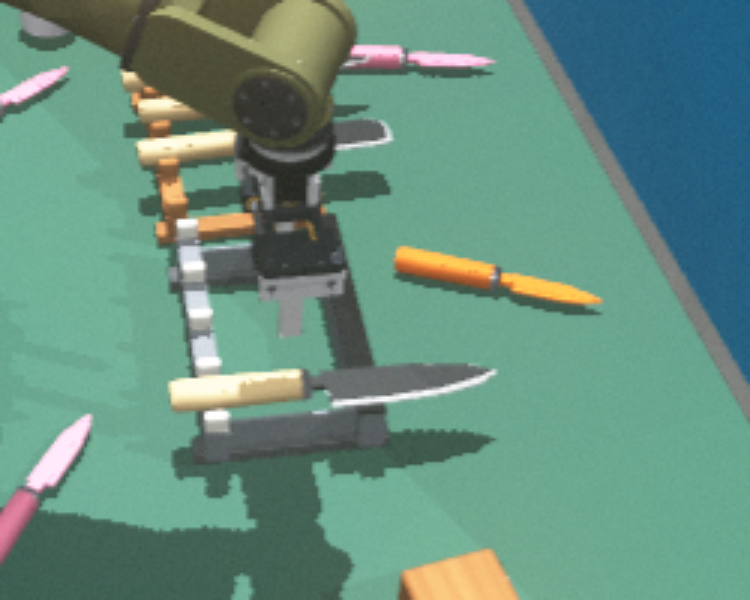

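Butcher lies between the last two teeth, handle centred at (328, 280), blade flat on the rail. Next is the vegetable knife.

Request:
arm_command(
  plan=[0, 0.045, 0.931, 0, 0.0253, 0, 0.045, 0.931, 0, 0.0253, 0, 0.045, 0.931, 0, 0.0253, 0, 0.045, 0.931, 0, 0.0253, 0, 0.045, 0.931, 0, 0.0253, 0, 0.045, 0.931, 0, 0.0253, 0, 0.045, 0.931, 0, 0.0253, 0, 0.045, 0.931, -0.05, 0.0253, 0, 0.045, 0.931, -0.1, 0.0253, 0, 0.045, 0.931, -0.1, 0.0253, 0, 0.045, 0.931, -0.1, 0.0253],
)

```text
time_s: 10.55
ee_pos: [0.5299, 0.1455, 0.3126]
eef_rot: [3.141, 0.002, -0.013]
force: [-0.6, -0.1, -0.5]
grip_width: 0.047
```

```bash
cat > look.py <<'E'
from h import *
import sys
n,z,out=sys.argv[1],float(sys.argv[2]),sys.argv[3]
o=sensors.get_obs(); print(o['time_s'],np.round(o['ee_pos'],4),np.round(o['eef_rot'],3),round(o['grip_width'],4),np.round(o['force'],1))
im=vision.camera("wrist"); par=P("wrist")
for e in vision.pinpoint(n,"wrist"):
    print(n,np.round(e["at"],1),round(e["confidence"],2),plane(par,[e["at"][::-1]],z).round(4))
u=proj(par,[[o['ee_pos'][0],o['ee_pos'][1],z+.012]])[0]; cv2.circle(im,tuple(int(a) for a in u),3,(0,0,255),-1)
cv2.imwrite(f"pics/{out}.png",im)
E
python3 look.py knife_vegetable .054 w6
```

```text
10.55 [0.5299 0.1455 0.3126] [ 3.141e+00  2.000e-03 -1.300e-02] 0.047 [-0.6 -0.1 -0.5]
knife_vegetable [252.3 326.9] 0.94 [[0.5303 0.1457 0.054 ]]
```

View pics/w6.png

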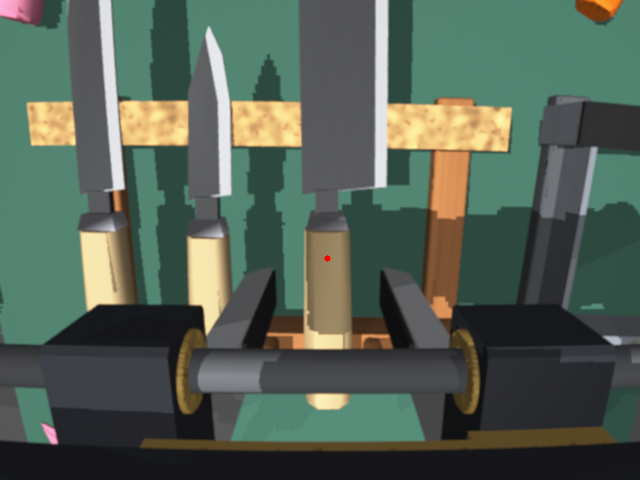

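Request:
arm_command(
  plan=[0, 0, 0, -0.1, 0, 0, 0, 0, -0.16, 0, 0, 0, 0, -0.196, 0, 0, 0, 0, -0.196, 0, 0, 0, 0, -0.196, 0, 1, 0, 0, -0.196, 0, 1, 0, 0, -0.196, 0, 1, 0, 0, -0.196, 0, 1, 0, 0, -0.196, 0, 1, 0, 0, -0.196, 0, 1, 0, 0, -0.196, 0, 1, 0, 0, -0.17, 0, 1, 0, 0, -0.12, 0, 1, 0, 0, 0, 0, 1, 0, 0, 0.06, 0, 1, 0, 0, 0.06, 0, 1, 0, 0, 0.06, 0],
)

```text
time_s: 12.35
ee_pos: [0.5296, 0.1458, 0.3369]
eef_rot: [-3.142, 0.0, -0.013]
force: [0.4, 0.0, -2.8]
grip_width: 0.0275
```

Request:
arm_command(
  plan=[1, -0.035, -0.766, 0, -0.0253, 1, -0.035, -0.766, 0, -0.0253, 1, -0.035, -0.766, 0, -0.0253, 1, -0.035, -0.766, 0, -0.0253, 1, -0.035, -0.766, 0, -0.0253, 1, -0.035, -0.766, 0, -0.0253, 1, -0.035, -0.766, 0, -0.0253, 1, -0.035, -0.766, -0.09, -0.0253, 1, -0.035, -0.766, -0.09, -0.0253, 1, -0.035, -0.766, -0.09, -0.0253, 1, -0.035, -0.766, -0.09, -0.0253],
)

```text
time_s: 13.45
ee_pos: [0.5161, -0.1601, 0.302]
eef_rot: [3.141, -0.001, -0.065]
force: [0.8, 0.3, -1.8]
grip_width: 0.0274
```

```bash
python3 look.py knife_vegetable .122 w7; python3 -c "
from h import *
cv2.imwrite('pics/s7.png',cv2.resize(vision.camera('side')[150:350,230:480],None,fx=3,fy=3))"
```

```text
13.45 [ 0.5161 -0.1601  0.302 ] [ 3.141e+00 -1.000e-03 -6.500e-02] 0.0274 [ 0.8  0.3 -1.8]
knife_vegetable [305.4 325.2] 0.84 [[ 0.5156 -0.1591  0.122 ]]
```

View pics/w7.png

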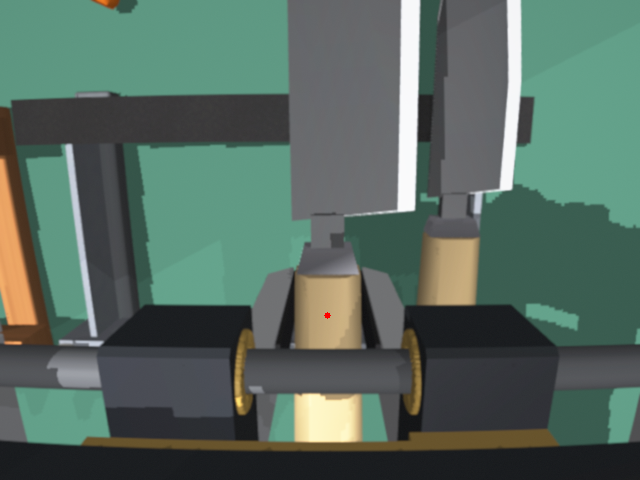

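View pics/s7.png

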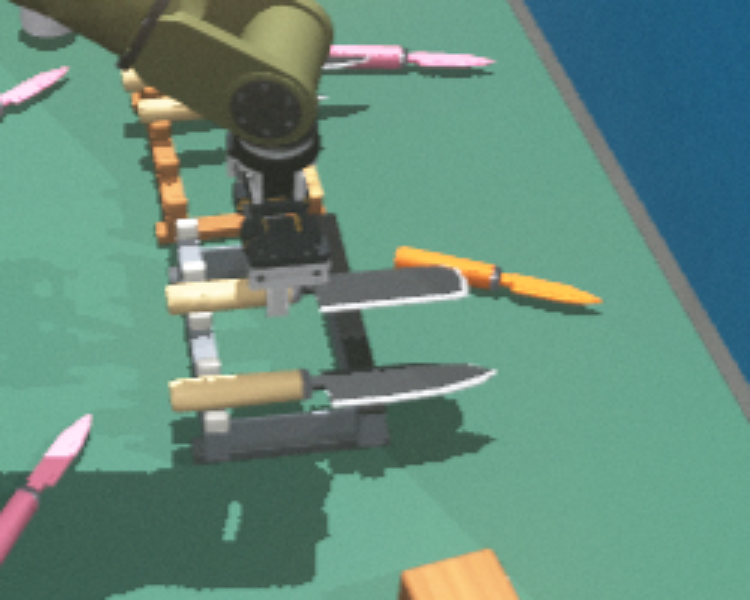

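Request:
arm_command(
  plan=[1, 0, 0, -0.06, 0, 1, 0, 0, -0.11, 0, 1, 0, 0, -0.135, 0, 1, 0, 0, -0.145, 0, 1, 0, 0, -0.148, 0, 1, 0, 0, -0.148, 0, 1, 0, 0, -0.148, 0],
)

```text
time_s: 14.3
ee_pos: [0.516, -0.1606, 0.2434]
eef_rot: [3.141, -0.001, -0.066]
force: [-5.0, 2.6, 7.2]
grip_width: 0.0275
```

Request:
arm_command(
  plan=[0, 0, 0, 0, 0, 0, 0, 0, 0, 0, 0, 0, 0, 0, 0, 0, 0, 0, 0, 0, 0, 0, 0, 0.06, 0, 0, 0, 0, 0.15, 0, 0, 0, 0, 0.28, 0, 0, 0, 0, 0.28, 0, 0, 0, 0, 0.28, 0],
)

```text
time_s: 15.2
ee_pos: [0.5158, -0.1606, 0.3548]
eef_rot: [3.141, -0.002, -0.066]
force: [-0.2, 0.1, -0.1]
grip_width: 0.0469
```

```bash
python3 look.py knife_vegetable .062 w8; python3 -c "
from h import *
cv2.imwrite('pics/s8.png',cv2.resize(vision.camera('side')[150:350,230:480],None,fx=2,fy=2))
a=cv2.resize(cv2.imread('pics/w8.png'),(400,300));b=cv2.resize(cv2.imread('pics/s8.png'),(400,300));cv2.imwrite('pics/c8.png',np.hstack([a,b]))"
```

```text
15.2 [ 0.5158 -0.1606  0.3548] [ 3.141e+00 -2.000e-03 -6.600e-02] 0.0469 [-0.2  0.1 -0.1]
knife_vegetable [242. 323.] 0.79 [[ 0.5146 -0.1575  0.062 ]]
knife_vegetable [240.2 425.1] 0.59 [[ 0.5113 -0.2259  0.062 ]]
```

View pics/c8.png

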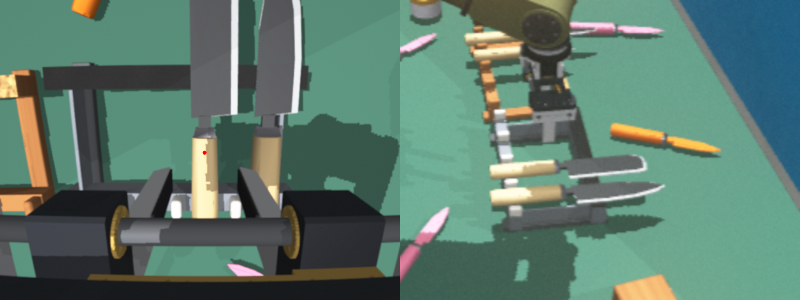

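Vegetable is seated in its place and clear of the butcher's handle. Next is the pale-handled paring knife.

Request:
arm_command(
  plan=[0, 0.029, 0.937, 0, 0.0095, 0, 0.029, 0.937, 0, 0.0095, 0, 0.029, 0.937, 0, 0.0095, 0, 0.029, 0.937, 0, 0.0095, 0, 0.029, 0.937, 0, 0.0095, 0, 0.029, 0.937, 0, 0.0095, 0, 0.029, 0.937, 0, 0.0095, 0, 0.029, 0.937, -0.05, 0.0095, 0, 0.029, 0.937, -0.1, 0.0095, 0, 0.029, 0.937, -0.1, 0.0095, 0, 0.029, 0.937, -0.1, 0.0095],
)

```text
time_s: 16.45
ee_pos: [0.5275, 0.2139, 0.3134]
eef_rot: [3.141, 0.002, -0.046]
force: [0.4, 0.1, -0.2]
grip_width: 0.0472
```

```bash
python3 look.py knife_paring .054 w9
```

```text
16.45 [0.5275 0.2139 0.3134] [ 3.141e+00  2.000e-03 -4.600e-02] 0.0472 [ 0.4  0.1 -0.2]
knife_paring [255.2 321. ] 0.88 [[0.5261 0.2177 0.054 ]]
```

View pics/w9.png

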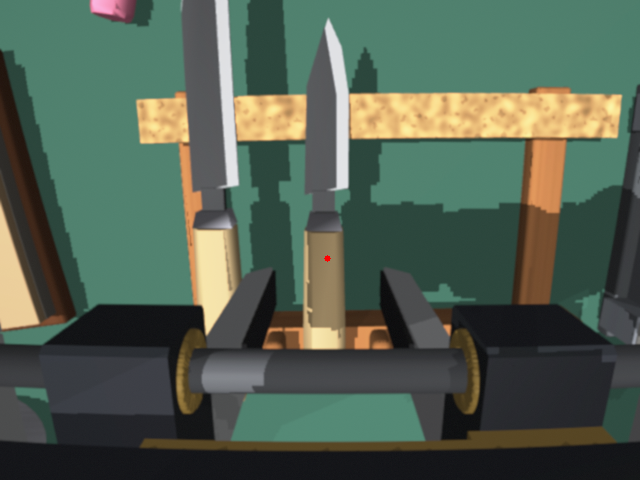

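Request:
arm_command(
  plan=[0, 0, 0.004, -0.1, 0, 0, 0, 0.004, -0.16, 0, 0, 0, 0.004, -0.198, 0, 0, 0, 0.004, -0.198, 0, 0, 0, 0.004, -0.198, 0, 1, 0, 0.004, -0.198, 0, 1, 0, 0.004, -0.198, 0, 1, 0, 0.004, -0.198, 0, 1, 0, 0.004, -0.198, 0, 1, 0, 0.004, -0.198, 0, 1, 0, 0.004, -0.198, 0, 1, 0, 0.004, -0.17, 0, 1, 0, 0.004, -0.12, 0, 1, 0, 0.004, 0, 0, 1, 0, 0.004, 0.06, 0, 1, 0, 0.004, 0.06, 0, 1, 0, 0.004, 0.06, 0],
)

```text
time_s: 18.25
ee_pos: [0.5272, 0.2158, 0.3379]
eef_rot: [-3.141, -0.0, -0.046]
force: [0.5, -0.3, -1.9]
grip_width: 0.0239
```

Request:
arm_command(
  plan=[1, -0.018, -0.776, 0, -0.0095, 1, -0.018, -0.776, 0, -0.0095, 1, -0.018, -0.776, 0, -0.0095, 1, -0.018, -0.776, 0, -0.0095, 1, -0.018, -0.776, 0, -0.0095, 1, -0.018, -0.776, 0, -0.0095, 1, -0.018, -0.776, 0, -0.0095, 1, -0.018, -0.776, -0.09, -0.0095, 1, -0.018, -0.776, -0.09, -0.0095, 1, -0.018, -0.776, -0.09, -0.0095, 1, -0.018, -0.776, -0.09, -0.0095],
)

```text
time_s: 19.35
ee_pos: [0.5205, -0.094, 0.3028]
eef_rot: [3.141, -0.001, -0.065]
force: [0.1, -0.6, 0.1]
grip_width: 0.0238
```

```bash
python3 look.py knife_paring .122 w10; python3 -c "
from h import *
b=cv2.resize(vision.camera('side')[150:350,230:480],(400,300))
a=cv2.resize(cv2.imread('pics/w10.png'),(400,300));cv2.imwrite('pics/c10.png',np.hstack([a,b]))"
```

```text
19.35 [ 0.5205 -0.094   0.3028] [ 3.141e+00 -1.000e-03 -6.500e-02] 0.0238 [ 0.1 -0.6  0.1]
knife_paring [303.5 326.8] 0.7 [[ 0.5204 -0.0937  0.122 ]]
```

View pics/c10.png

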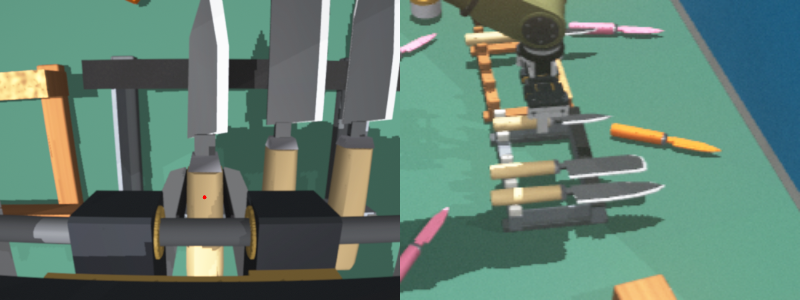

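Request:
arm_command(
  plan=[1, 0, 0, -0.06, 0, 1, 0, 0, -0.11, 0, 1, 0, 0, -0.135, 0, 1, 0, 0, -0.145, 0, 1, 0, 0, -0.149, 0, 1, 0, 0, -0.149, 0, 1, 0, 0, -0.149, 0],
)

```text
time_s: 20.2
ee_pos: [0.5205, -0.0946, 0.2432]
eef_rot: [3.141, -0.002, -0.066]
force: [-0.5, -0.3, 4.5]
grip_width: 0.0239
```

Request:
arm_command(
  plan=[0, 0, 0, 0, 0, 0, 0, 0, 0, 0, 0, 0, 0, 0, 0, 0, 0, 0, 0, 0, 0, 0, 0, 0.06, 0, 0, 0, 0, 0.15, 0, 0, 0, 0, 0.28, 0, 0, 0, 0, 0.28, 0, 0, 0, 0, 0.28, 0],
)

```text
time_s: 21.1
ee_pos: [0.5201, -0.0946, 0.355]
eef_rot: [3.141, -0.002, -0.066]
force: [-0.4, -0.0, -0.6]
grip_width: 0.047
```

```bash
python3 look.py knife_paring .062 w11; python3 -c "
from h import *
b=cv2.resize(vision.camera('side')[150:350,230:480],(400,300))
a=cv2.resize(cv2.imread('pics/w11.png'),(400,300));cv2.imwrite('pics/c11.png',np.hstack([a,b]))"
```

```text
21.1 [ 0.5201 -0.0946  0.355 ] [ 3.141e+00 -2.000e-03 -6.600e-02] 0.047 [-0.4 -0.  -0.6]
knife_paring [242.1 325.4] 0.57 [[ 0.5186 -0.093   0.062 ]]
```

View pics/c11.png

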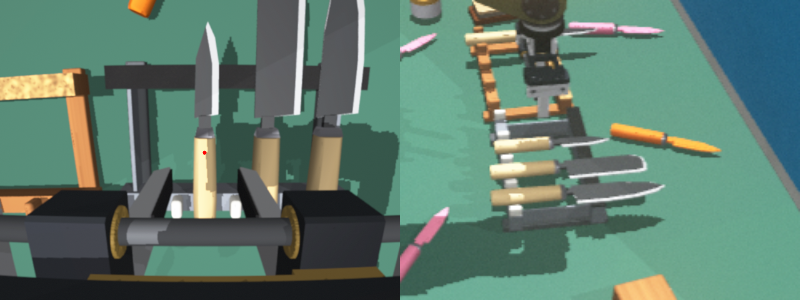

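Paring is seated between its teeth. Next is the slicing knife.

Request:
arm_command(
  plan=[0, 0.027, 0.928, 0, 0.008, 0, 0.027, 0.928, 0, 0.008, 0, 0.027, 0.928, 0, 0.008, 0, 0.027, 0.928, 0, 0.008, 0, 0.027, 0.928, 0, 0.008, 0, 0.027, 0.928, 0, 0.008, 0, 0.027, 0.928, 0, 0.008, 0, 0.027, 0.928, -0.05, 0.008, 0, 0.027, 0.928, -0.1, 0.008, 0, 0.027, 0.928, -0.1, 0.008, 0, 0.027, 0.928, -0.1, 0.008],
)

```text
time_s: 22.35
ee_pos: [0.5311, 0.2764, 0.3137]
eef_rot: [3.141, 0.002, -0.05]
force: [0.8, -0.0, 0.7]
grip_width: 0.0472
```

```bash
python3 look.py knife_slicing .054 w12
```

```text
22.35 [0.5311 0.2764 0.3137] [ 3.141e+00  2.000e-03 -5.000e-02] 0.0472 [ 0.8 -0.   0.7]
knife_slicing [254.7 319.6] 0.57 [[0.53  0.281 0.054]]
```

View pics/w12.png

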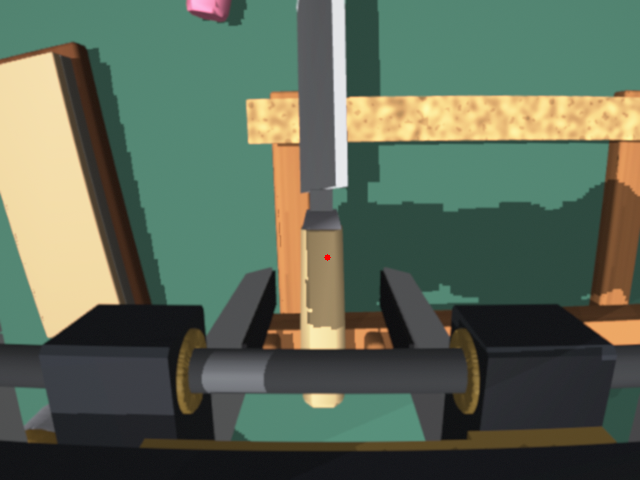

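Request:
arm_command(
  plan=[0, 0, 0.007, -0.1, 0, 0, 0, 0.007, -0.16, 0, 0, 0, 0.007, -0.198, 0, 0, 0, 0.007, -0.198, 0, 0, 0, 0.007, -0.198, 0, 1, 0, 0.007, -0.198, 0, 1, 0, 0.007, -0.198, 0, 1, 0, 0.007, -0.198, 0, 1, 0, 0.007, -0.198, 0, 1, 0, 0.007, -0.198, 0, 1, 0, 0.007, -0.198, 0, 1, 0, 0.007, -0.17, 0, 1, 0, 0.007, -0.12, 0, 1, 0, 0.007, 0, 0, 1, 0, 0.007, 0.06, 0, 1, 0, 0.007, 0.06, 0, 1, 0, 0.007, 0.06, 0],
)

```text
time_s: 24.15
ee_pos: [0.5308, 0.2793, 0.3381]
eef_rot: [3.142, 0.0, -0.049]
force: [-0.9, -0.1, -2.6]
grip_width: 0.0257
```

Request:
arm_command(
  plan=[1, -0.016, -0.771, 0, -0.008, 1, -0.016, -0.771, 0, -0.008, 1, -0.016, -0.771, 0, -0.008, 1, -0.016, -0.771, 0, -0.008, 1, -0.016, -0.771, 0, -0.008, 1, -0.016, -0.771, 0, -0.008, 1, -0.016, -0.771, 0, -0.008, 1, -0.016, -0.771, -0.09, -0.008, 1, -0.016, -0.771, -0.09, -0.008, 1, -0.016, -0.771, -0.09, -0.008, 1, -0.016, -0.771, -0.09, -0.008],
)

```text
time_s: 25.25
ee_pos: [0.5248, -0.0284, 0.3031]
eef_rot: [-3.142, -0.001, -0.065]
force: [0.7, 0.3, -0.4]
grip_width: 0.0255
```

```bash
python3 look.py knife_slicing .122 w13; python3 -c "
from h import *
b=cv2.resize(vision.camera('side')[150:350,230:480],(400,300))
a=cv2.resize(cv2.imread('pics/w13.png'),(400,300));cv2.imwrite('pics/c13.png',np.hstack([a,b]))"
```

```text
25.25 [ 0.5248 -0.0284  0.3031] [-3.142e+00 -1.000e-03 -6.500e-02] 0.0255 [ 0.7  0.3 -0.4]
knife_slicing [304.9 329.2] 0.76 [[ 0.524 -0.029  0.122]]
```

View pics/c13.png

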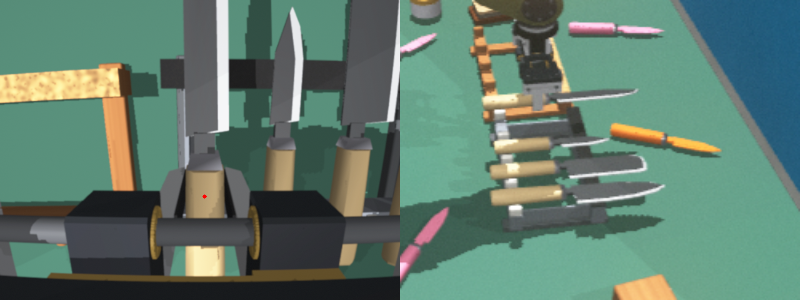

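Request:
arm_command(
  plan=[1, 0, 0, -0.06, 0, 1, 0, 0, -0.11, 0, 1, 0, 0, -0.135, 0, 1, 0, 0, -0.145, 0, 1, 0, 0, -0.149, 0, 1, 0, 0, -0.149, 0, 1, 0, 0, -0.149, 0],
)

```text
time_s: 26.1
ee_pos: [0.5249, -0.0289, 0.2438]
eef_rot: [-3.142, -0.001, -0.066]
force: [-2.3, 1.6, 7.5]
grip_width: 0.0259
```

Request:
arm_command(
  plan=[0, 0, 0, 0, 0, 0, 0, 0, 0, 0, 0, 0, 0, 0, 0, 0, 0, 0, 0, 0, 0, 0, 0, 0.06, 0, 0, 0, 0, 0.15, 0, 0, 0, 0, 0.35, 0, 0, 0, 0, 0.45, 0, 0, 0, 0, 0.45, 0, 0, 0, 0, 0.45, 0],
)

```text
time_s: 27.1
ee_pos: [0.5245, -0.029, 0.4259]
eef_rot: [3.141, -0.006, -0.066]
force: [0.2, 0.1, -1.0]
grip_width: 0.0466
```

Request:
arm_command(
  plan=[-1, -0.15, -0.25, 0.1, 0, -1, -0.15, -0.25, 0.1, 0, -1, -0.15, -0.25, 0.1, 0, -1, -0.15, -0.25, 0.1, 0, -1, -0.15, -0.25, 0.1, 0],
)

```text
time_s: 27.6
ee_pos: [0.4647, -0.1289, 0.4615]
eef_rot: [-3.141, 0.001, -0.067]
force: [0.6, 0.5, -0.5]
grip_width: 0.0834
```

```bash
python3 - <<'E'
from h import *
o=sensors.get_obs(); print(o['time_s'],np.round(o['ee_pos'],4))
im=vision.camera("wrist"); par=P("wrist")
B=np.array([0.5959,-0.1332,-0.066]);c,s=np.cos(B[2]),np.sin(B[2])
for n in ("knife_butcher","knife_vegetable","knife_paring","knife_slicing"):
    for e in vision.pinpoint(n,"wrist"):
        X=plane(par,[e["at"][::-1]],.062)[0][:2]-B[:2]; print(n,np.round(e["at"],1),round(e["confidence"],2),"rack frame",np.round([c*X[0]+s*X[1],-s*X[0]+c*X[1]],4))
i2=vision.camera("side"); i3=vision.camera("scene")
ps=P("side")
for n in ("wax_tin","whetstone","mallet"):
    print(n,[(np.round(d["at"],1).tolist(),round(d["confidence"],2)) for d in vision.pinpoint(n,"side")])
cv2.imwrite("pics/w14.png",im);cv2.imwrite("pics/c14.png",np.hstack([cv2.resize(i2[130:330,200:460],(400,300)),cv2.resize(i3[160:400,170:490],(400,300))]))
E
```

```text
27.6 [ 0.4647 -0.1289  0.4615]
knife_butcher [153.2 434.5] 0.66 rack frame [-0.0771 -0.0999]
knife_vegetable [153.8 360.2] 0.88 rack frame [-0.078  -0.0331]
knife_paring [154.3 283.3] 0.78 rack frame [-0.0784  0.0357]
knife_slicing [156. 211.] 0.9 rack frame [-0.0796  0.101 ]
wax_tin [([159.8, 243.8], 0.91), ([274.2, 325.3], 0.39)]
whetstone [([159.7, 301.0], 0.65)]
mallet [([383.7, 341.3], 0.79)]
```

View pics/w14.png

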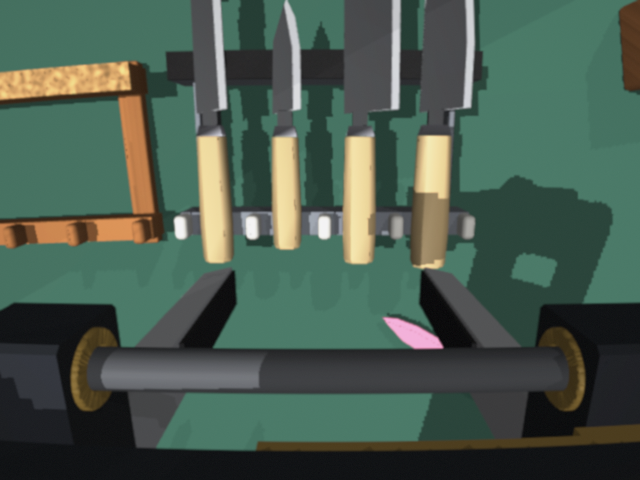

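View pics/c14.png

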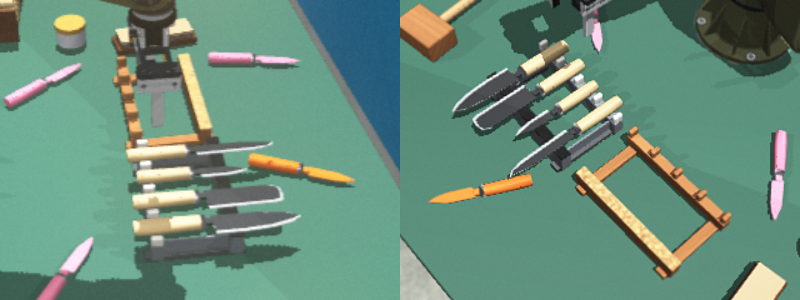

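All four knives lie between their teeth with blades on the rail, in the order slicing, paring, vegetable, butcher (handles at cols 214, 286, 360 and 432 of the wrist picture). The arm is clear, so I'm handing in.

```bash
python3 -c "
from station import job
print(job.hand_in())"
```

```text
the job is handed in; nothing more can be done
None
```

I moved all four knives to the grey rack in the same row order: butcher, vegetable, paring, slicing, from the robot's right. I handed the job in at about 28 s. `hand_in()` gives no verdict, so I don't know how it was judged.

**Last checks:** In the final wrist picture, every handle lies between its teeth and every blade is on the front rail, pointing away. The network's estimates put the knife origins at x = -77 to -80 mm in the rack frame. Across the row they are at y = -100, -33, 36 and 101 mm, against the nominal -99, -33, 33 and 99 mm. I judged height and level only by eye and from the 4–13 N contact force felt at each placing. The gripper was open and clear of everything.

**Bystanders:** The tin, stone and mallet look unmoved. The network's pixel for the tin shifted by about 5 px between the first and last side pictures. It was partly hidden by the arm at the end, and the arm never went near it, so I took that as detection noise.

**Disagreements:** The first handle lengths I measured came out about 9 mm too long because they included the ferrule. I allowed for that, and the corrected positions agreed with the network.

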